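Nip the probe and run the boom out to its set-mark

TASK

Tighten the boom's chuck on the probe by turning the knurled sleeve clockwise, seen from above, up to its stop, with the boom still home. Then squeeze the lock button on the boom's black grip block, draw the boom out until its pointer is in line with the rider's fin on the scale bar, and finish while holding it there, button still squeezed in: a spring pulls the boom back if you let go. Keep the probe upright in the chuck, and do not shift the rider or the things standing around.

Things in the scene. Friction and masses are not known exactly. Their poses are not given: they have to be found in the camera images.
- jig: The fixed probe-setting jig: aluminium base plate 425 x 150 x 12 mm, white housing on it, telescoping boom. Origin on the table, 60 mm behind the housing's mouth, under the boom's axis. Its x axis points along the boom, the way it extends; z up. The housing reaches 143 mm high. The base plate spans x -80 to +345 mm, y -75 to +75 mm.
- boom: The moving boom: 16 mm steel rod out of the white housing, carrying a black grip block and, 95 mm farther on, the chuck. Origin at table height under the grip block's middle; axes as the jig's. Home at x = 110 mm in the jig's frame; extends 120 mm. A spring pulls it home with 3 N, 5.5 N at 100 mm; let go, it runs back to 16 mm out. When home a catch stops it extending until the lock button is pressed in.
- grip (a point): Middle of the grip block where a gripper takes it from above: black block 30 x 30 mm in plan, from 108 to 152 mm high; this point is 136 mm high, on the boom's centre line. Squeeze the block across the boom (along the jig's y) so that one finger pushes the button in and the other bears on the plain opposite face.
- latch_face (a point): Middle of the lock button's outer face: a steel button 18 mm wide, 18 mm tall, standing 6 mm proud of the grip block's -y side (jig's frame), 136 mm high. Block and button together measure 36 mm across, 31 mm when pressed.
- latch (a joint): Travel of the lock button, m: 0 out, 0.005 fully in. Sprung: 3 N to start, 6.3 N fully in. The catch is free from 0.003 on; let go, the button springs out. It must be in for the boom to leave home.
- sleeve (a joint): Turn of the chuck sleeve, rad: grows clockwise seen from above. 0 jaws fully open (16 mm between them), jaws meet the probe at about 0.95, sleeve comes up hard at its stop at 1.15 with the probe firmly nipped. Needs up to about 0.3 N m, stays where it is left. Starts between 0 and 0.3.
- sleeve_grip (a point): On the chuck's upright axis at the height to grip the sleeve: knurled steel sleeve, 36 mm diameter, from 134 to 164 mm high; this point is 151 mm high. Three dark jaws inside it reach up to 170 mm, the probe to 182 mm. The chuck's square head, 30 mm wide, is below the sleeve.
- jaw0: One of the three dark steel chuck jaws, 5 mm wide, seen around the probe inside the sleeve; geared to the sleeve, all close together. Origin on the chuck's axis, 134 mm high. Jaw 0.
- jaw1: One of the three dark steel chuck jaws, 5 mm wide, seen around the probe inside the sleeve; geared to the sleeve, all close together. Origin on the chuck's axis, 134 mm high. Jaw 1.
- jaw2: One of the three dark steel chuck jaws, 5 mm wide, seen around the probe inside the sleeve; geared to the sleeve, all close together. Origin on the chuck's axis, 134 mm high. Jaw 2.
- probe: Loose steel probe standing upright in the open chuck: 10 mm rod, 52 mm long, with a thin needle 60 mm long below it. Origin at the shoulder where the rod rests on the chuck's head, 130 mm above the table; z up along the rod.
- pointer (a point): Tip of the boom's dark pointer, sticking out sideways (jig's -y) from below the chuck, just over the scale bar; 106 mm high.
- mark (a point): The set-mark, where the pointer's tip must come: beside the small dark rider with an upright fin (top 20 mm above the bar) on the graduated scale bar (16 mm wide, 160 mm long, top 100 mm high, 55 mm to the jig's -y side of the boom's axis; long lines every 10 mm, short every 5). It lies on the tip's path, 50 to 100 mm from pointer at the start.
- dish: Bystander: clear shallow dish, 54 mm across, 12 mm tall, on the jig's little black stage under the boom's path. Leave it alone.
- tape: Bystander: roll of paper tape lying flat, 90 mm across, 22 mm tall. Leave it alone.
- vial: Bystander: amber glass jar with white cap, 30 mm across, 55 mm tall. Leave it alone.
- driver: Bystander: screwdriver with black handle, 170 mm long, lying. Leave it alone.
- block: Bystander: plywood block, 90 x 40 x 30 mm. Leave it alone.
- bottle: Bystander: white plastic bottle, 56 mm across, 110 mm tall, standing beyond the housing end of the jig. Leave it alone.
- spanner: Bystander: small steel spanner, 120 mm long, lying. Leave it alone.

How it is judged (in metres and radians):
On the way, in this order (a step that is already met when the one before it is completed fails the run):
1. all three jaws nip the upright probe, boom still home (contact force between each of jaw0, jaw1, jaw2 and probe above 1.5 N and angle between probe's own z axis and vertical below 0.08 rad and z of probe in the frame of boom between 0.127 and 0.135 m and x of boom in the frame of jig below 0.114 m), for 0.2 s.
2. lock button pressed in by the fingers, boom still home (value of joint latch above 0.003 m and contact force between the fingers and boom above 2 N and x of boom in the frame of jig below 0.114 m), for 0.05 s.
3. boom drawn out to the set-mark with the probe nipped (contact force between each of jaw0, jaw1, jaw2 and probe above 1.5 N and angle between probe's own z axis and vertical below 0.08 rad and z of probe in the frame of boom between 0.127 and 0.135 m and value of joint latch above 0.003 m and distance between pointer and mark below 0.004 m), for 0.2 s.
At the end, for the whole second after the job is handed in: The pointer tip is held still within 4 mm of the set-mark, the fingers press on the boom with over 2 N, its lock button over 3 mm in; all three jaws press on the probe with over 1.5 N, and it is upright within 0.08 rad and seated (shoulder 127 to 135 mm high) (all of step 3 and contact force between the fingers and boom above 2 N and linear speed of boom below 0.01 m/s); the arm keeps its last pose, push and grip.
It fails at once if a bystander is shifted more than 20 mm (distance of any of dish, tape, vial, driver, block, bottle, spanner from where it was at the start of the episode above 0.02 m).
It fails at once if the rider is shifted more than 3 mm (distance of mark from where it was at the start of the episode above 0.003 m).
It fails at once if the probe tips over or leaves the chuck (angle between probe's own z axis and vertical above 0.25 rad or z of probe in the frame of boom above 0.145 m).
It also fails if it takes over 48 s, if anything falls off the work surface, if the arm or the gripper's body presses on something with over 40 N, if the wrist force passes 120 N, or if a joint passes its speed limit or range.

ROBOT

A 6-joint arm with a two-finger parallel gripper is mounted at the origin on the work surface. World frame = base frame: x ahead of the robot, y to its left, z up, the work surface at z = 0. Lengths are in m, angles in degrees, forces in N, time in s.
With the tool pointing down it reaches from about 0.4 to 0.825 m from the base axis. Payload 7 kg.
Tool frame: the origin (TCP) lies midway between the tips of the shut fingers; the grasp point (between the pads) lies r.pinch_z behind it (r.pinch_z is the distance from the TCP to the grasp point, in m); z points along the fingers, y is the line along which they close (so a half turn about z gives the same grasp; the last joint's range is limited). The gripper opens to 88 mm and grips with 3 to 60 N. Pads are 19 mm wide; open, the fingers measure 130 mm over their backs; the gripper's body (78 mm by 193 mm) begins 47 mm behind the grasp point.
Start: joints at [81.366, 20.546, 0.682, 0, -70.136, -16.507], TCP at [0.287, 0.611, 0.227] pointing down, gripper open.
Joint ranges: [-176.03, 176.03], [-82.01, 121.73], [-58.28, 71.71], [-173.87, 95.51], [-174.79, -0.11], [-173.66, 173.66]. Speed limits (degrees/s): [136.94, 136.94, 172.46, 180, 180, 180].

INTERFACE

Orientations are given as [roll, pitch, yaw] about the fixed x, y, z axes, in that order (R = Rz(yaw) Ry(pitch) Rx(roll)).
In Python, from plant import r, optics, job gives the robot as it stands.
- The arm moves only by the shell command python3 -m crank 'ROWS' [FORCE]. ROWS is JSON, a list of rows, each an object with "xyz": the shift along the tool's x, y, z in units of 30 mm (1.0 is 30 mm), a list of three; "delta_rot": the turn, a rotation vector about the tool's x, y, z in degrees, a list of three; "claw": the closure, from 0 (fully open) to 1 (shut). A call has 1 to 20 rows; each row is the pose to reach, as a shift and turn from the pose commanded when the call began, along the tool's axes at that moment; what a row does not reach only later rows make up. A row lasts 1/8 s, in which the tool goes at most 62.5 mm and 10.7 degrees, less where a joint would pass 70% of its speed; a pose out of reach is approached as far as the arm can. A call with a gripper value outside its range is refused whole. The fingers move at their own pace and stop on an object; FORCE is the grip in N (left out, the last holds). Time passes only in rows, so rows that repeat a pose let the fingers close. It gives the time, the measured TCP pose, the force, the opening and the grip force at its end, in the units of the state.
- r.get_state(): the state, without advancing time (a new reading comes with each control period).
- optics.capture(name): name is "side" or "top"; returns a dict with "img" (384x512x3 uint8, blue, green, red), "fovy" (degrees; the focal length in pixels is half the picture's height over the tangent of half this angle, whatever the lens; pixels are square), "cx", "cy" (the principal point, pixels), "dist" ([k1, k2, p1, p2, k3] as OpenCV has them; the pictures are not rectified), "eye" and "rotation" of the camera in the world. Camera axes: x right, y up, looking along -z (the intrinsics and any distortion apply to the point x, -y, -z); pixel columns grow to the right and rows downward; lengths in m; the calibration is good to about 2 mm. A picture is of the moment at which its call begins. There is no depth.
- job.close_job(): hands the job in; it is judged then, once.
The state is a dict: "time_s": time; "joints": joint angles; "qd": joint speeds; "joint_torque": joint torques, N m; "tcp_pos": TCP position; "eef_rot": TCP orientation; "contact_force": force on the tool from outside, world axes, zero at the start; "moment": the same for the moment, N m; "gripper_width": finger opening in m; "gripper_force": force on a finger pad.
Only numpy, scipy, OpenCV 4.12 (cv2) and the standard library are available. Lean on these libraries where they do the work, as an engineer would, in place of code of your own. Each camera call takes 0.05 s, during which the arm holds its last target. There are 200 camera calls.

## Working session

There is one attempt and no reset: what is moved stays moved. The work goes in short steps, Python scripts to look and compute and a shell command to move; the robot and the scene stay as the last step left them, time stands still between calls to the robot, and variables do not carry over. Pictures are saved under pics/ and viewed, at most 10 in all, crops included, and the job is handed in when it is done.

```bash
mkdir -p pics; ls; cat > h.py <<'E'
import numpy as np, cv2
from plant import r, optics, job
def K(c):
    f=c["img"].shape[0]/2/np.tan(np.radians(c["fovy"])/2)
    return np.array([[f,0,c["cx"]],[0,f,c["cy"]],[0,0,1.]])
def ray(c,uv):
    p=cv2.undistortPoints(np.array([[uv]],float),K(c),np.array(c["dist"],float))[0,0]
    return np.array(c["eye"],float), np.array(c["rotation"]).reshape(3,3)@np.array([p[0],-p[1],-1.])
def onz(c,uv,z):
    o,d=ray(c,uv); return o+d*(z-o[2])/d[2]
def proj(c,P):
    q=(np.array(P,float)-np.array(c["eye"]))@np.array(c["rotation"]).reshape(3,3)
    q=q*[1,-1,-1]
    return cv2.projectPoints(q.reshape(-1,1,3),np.zeros(3),np.zeros(3),K(c),np.array(c["dist"],float))[0][:,0]
E
python3 - <<'E'
from h import *
for n in("side","top"):
    c=optics.capture(n); cv2.imwrite(f"pics/{n}0.png",c["img"]); print(n,c["eye"],np.array(c["rotation"]).round(3).tolist(),c["fovy"],c["dist"],c["cx"],c["cy"])
print(r.get_state(), r.pinch_z)
E
```

```text
pics
side [ 0.44118903 -0.82394136  0.71767984] [51.244, -0.423, -9.543] 45.64433662729677 [-0.0406396  0.         0.         0.         0.       ] 247.63018434660754 182.56465616819526
top [ 0.49766248 -0.07653339  0.8354534 ] [4.819, 0.957, -91.415] 52.746946587059206 [0.00936858 0.         0.         0.         0.        ] 251.04324219092544 194.24335045092465
{'time_s': 0.1, 'joints': array([ 8.13665138e+01,  2.05873875e+01,  6.41444111e-01, -1.75034552e-02,
       -7.01366611e+01, -1.65070596e+01]), 'qd': array([-0.07781455, -0.06071425,  0.12810765,  0.18855172, -0.05635116,
        0.02508223]), 'joint_torque': array([-1.03484264e-03, -5.84167099e+01,  2.93749702e+01,  7.01545939e+00,
        1.01423595e-02, -5.01058003e-05]), 'tcp_pos': array([0.28660797, 0.61066579, 0.22573487]), 'eef_rot': array([ 1.79916124e+02, -7.69557050e-03, -2.51464994e+01]), 'contact_force': array([-0.35878518, -0.29838592,  0.16611656]), 'moment': array([ 0.03139156, -0.01684982,  0.00487156]), 'gripper_force': 0.0, 'gripper_width': 0.08813463600569109} 0.0188
```

```bash
sed -i 's/np.array(c\["rotation"\]).reshape(3,3)/Rm(c["rotation"])/' h.py; sed -i '2a from scipy.spatial.transform import Rotation as Ro\ndef Rm(a): return Ro.from_euler("xyz",a,degrees=True).as_matrix()' h.py; cat h.py | head -14; python3 -c "import h"
```

```text
import numpy as np, cv2
from plant import r, optics, job
from scipy.spatial.transform import Rotation as Ro
def Rm(a): return Ro.from_euler("xyz",a,degrees=True).as_matrix()
def K(c):
    f=c["img"].shape[0]/2/np.tan(np.radians(c["fovy"])/2)
    return np.array([[f,0,c["cx"]],[0,f,c["cy"]],[0,0,1.]])
def ray(c,uv):
    p=cv2.undistortPoints(np.array([[uv]],float),K(c),np.array(c["dist"],float))[0,0]
    return np.array(c["eye"],float), Rm(c["rotation"])@np.array([p[0],-p[1],-1.])
def onz(c,uv,z):
    o,d=ray(c,uv); return o+d*(z-o[2])/d[2]
def proj(c,P):
    q=(np.array(P,float)-np.array(c["eye"]))@Rm(c["rotation"])
```

View pics/top0.png

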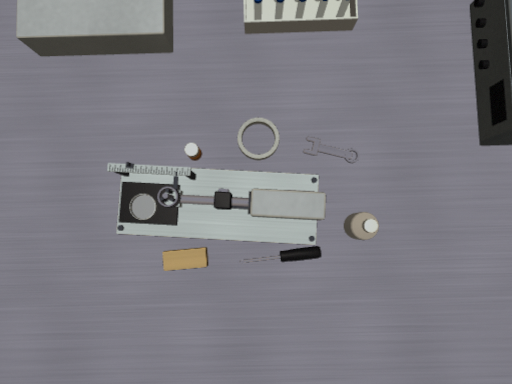

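View pics/side0.png

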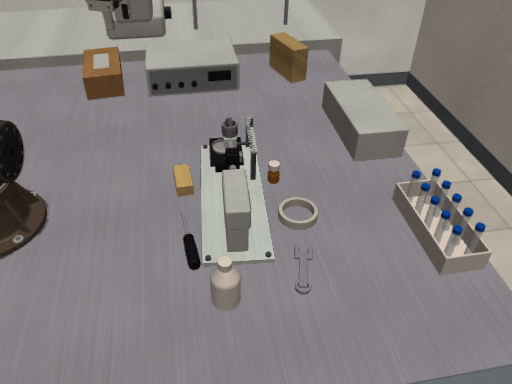

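```bash
python3 - <<'E'
from h import *
a=cv2.imread("pics/top0.png")[150:230,100:260]
cv2.imwrite("pics/topc.png",cv2.resize(a,None,fx=5,fy=5,interpolation=cv2.INTER_CUBIC))
E
```

```text
(no output)
```

View pics/topc.png

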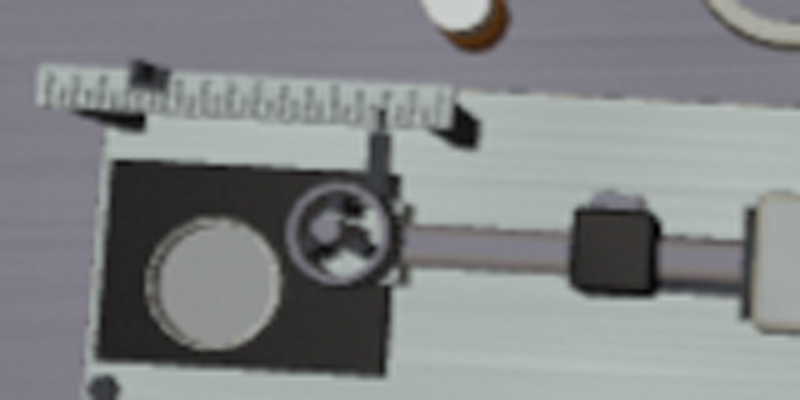

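```bash
python3 - <<'E'
from h import *
c=optics.capture("top"); im=c["img"]
P=lambda x,y:((x+.5)/5-.5+100,(y+.5)/5-.5+150)
for n,(x,y),z in [("sleeve",(341,232),.164),("grip",(614,252),.152),("tip",(381,106),.106),("finTop",(150,70),.12),("fin@bar",(150,80),.10),("barR",(455,107),.1),("barL",(38,85),.1)]:
    print(n,onz(c,P(x,y),z).round(4))
b,g,rr=[im[...,i].astype(int) for i in range(3)]
m=((g-rr>4)&(g>130)&(g>=b-3)).astype(np.uint8)
m=cv2.morphologyEx(m,cv2.MORPH_CLOSE,np.ones((5,5)))
cs=max(cv2.findContours(m,0,2)[0],key=cv2.contourArea); h=cv2.convexHull(cs)
print(m.sum(),cv2.boundingRect(cs))
w=np.array([onz(c,p,.012)[:2] for p in cs[:,0]],np.float32)
print(cv2.minAreaRect(w),[p.round(3).tolist() for p in cv2.boxPoints(cv2.minAreaRect(w))])
# long edge line fits: bottom edge (max row) 
for lo,hi in((130,300),):
    pts=np.array([[u,np.where(m[:,u])[0].max()] for u in range(lo,hi,3)])
    q=np.array([onz(c,p+np.array([0,.5]),.012)[:2] for p in pts]); print("edge",np.degrees(np.arctan(np.polyfit(q[:,1],q[:,0],1)[0])),np.median(q[:,0]))
E
```

```text
sleeve [0.5552 0.0786 0.164 ]
grip [ 0.5466 -0.0156  0.152 ]
tip [0.608  0.0764 0.106 ]
finTop [0.6218 0.1602 0.12  ]
fin@bar [0.6214 0.1668 0.1   ]
barR [0.6078 0.0492 0.1   ]
barL [0.6206 0.2101 0.1   ]
15550 (107, 163, 216, 82)
((0.5510241389274597, 0.017986029386520386), (0.46630457043647766, 0.15014970302581787), 85.39537811279297) [[0.4569999873638153, -0.20800000429153442], [0.6069999933242798, -0.2199999988079071], [0.6449999809265137, 0.24400000274181366], [0.4950000047683716, 0.25600001215934753]]
edge 4.588744878363409 0.47546297482945776
```

```bash
python3 - <<'E'
from h import *
c=optics.capture("side"); im=c["img"]
pts={"sl":(.5552,.0786,.164),"gr":(.5466,-.0156,.152),"tip":(.608,.0764,.106),"fin12":(.6218,.1602,.12),"fin10":(.6214,.1668,.10),"barR":(.6078,.0492,.1),"barL":(.6206,.2101,.1)}
a=cv2.resize(im[105:195,190:280],None,fx=6,fy=6,interpolation=cv2.INTER_CUBIC)
for n,p in pts.items():
    q=proj(c,[p])[0]; print(n,q.round(1)); x=((q-[190,105]+.5)*6-.5).astype(int)
    cv2.drawMarker(a,tuple(map(int,x)),(0,0,255),cv2.MARKER_CROSS,9,1)
cv2.imwrite("pics/sidec.png",a)
E
```

```text
sl [229.8 123.2]
gr [231.8 150.7]
tip [252.1 142.6]
fin12 [251.8 119.3]
fin10 [251.1 124.8]
barR [254.  151.1]
barL [248.  116.3]
```

View pics/sidec.png

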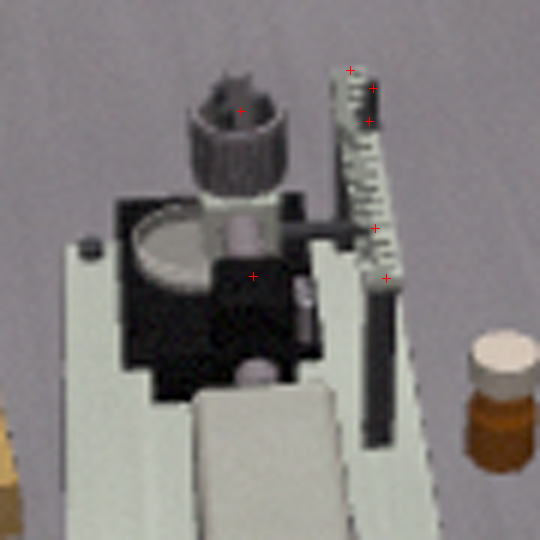

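```bash
python3 -m crank '[{"xyz":[15.64,12.25,0],"delta_rot":[0,0,0],"claw":0},{"xyz":[15.64,12.25,0],"delta_rot":[0,0,0],"claw":0},{"xyz":[15.64,12.25,0],"delta_rot":[0,0,0],"claw":0},{"xyz":[15.64,12.25,0],"delta_rot":[0,0,0],"claw":0},{"xyz":[15.64,12.25,0],"delta_rot":[0,0,0],"claw":0},{"xyz":[15.64,12.25,0],"delta_rot":[0,0,0],"claw":0},{"xyz":[15.64,12.25,0],"delta_rot":[0,0,0],"claw":0},{"xyz":[15.64,12.25,0],"delta_rot":[0,0,0],"claw":0},{"xyz":[15.64,12.25,0],"delta_rot":[0,0,0],"claw":0},{"xyz":[15.64,12.25,0],"delta_rot":[0,0,0],"claw":0},{"xyz":[15.64,12.25,0],"delta_rot":[0,0,0],"claw":0},{"xyz":[15.64,12.25,0],"delta_rot":[0,0,0],"claw":0},{"xyz":[15.64,12.25,0],"delta_rot":[0,0,0],"claw":0},{"xyz":[15.64,12.25,0],"delta_rot":[0,0,0],"claw":0}]' 45
```

```text
time_s: 1.95
tcp_pos: [0.5552, 0.0799, 0.2267]
eef_rot: [-180.0, -0.0, -25.1]
contact_force: [-0.5, -0.0, -1.0]
gripper_width: 0.0874
gripper_force: 0.0
```

```bash
python3 -m crank '[{"xyz":[0.02,0.03,1.5],"delta_rot":[0,0,0],"claw":0},{"xyz":[0.02,0.03,2.4],"delta_rot":[0,0,0],"claw":0},{"xyz":[0.02,0.03,3.08],"delta_rot":[0,0,0],"claw":0},{"xyz":[0.02,0.03,3.08],"delta_rot":[0,0,0],"claw":0},{"xyz":[0.02,0.03,3.08],"delta_rot":[0,0,0],"claw":0}]' 40; python3 - <<'E'
from h import *
c=optics.capture("side"); im=c["img"]
a=cv2.resize(im[60:180,180:300],None,fx=5,fy=5,interpolation=cv2.INTER_CUBIC)
c=optics.capture("top"); b=cv2.resize(c["img"][150:246,100:220],(600,480))
cv2.imwrite("pics/s1.png",cv2.resize(np.vstack([a,b]),None,fx=.55,fy=.55))
E
```

```text
time_s: 2.58
tcp_pos: [0.5561, 0.0784, 0.1351]
eef_rot: [-180.0, -0.1, -25.1]
contact_force: [-0.7, -0.4, 0.7]
gripper_width: 0.0874
gripper_force: 0.0
```

View pics/s1.png

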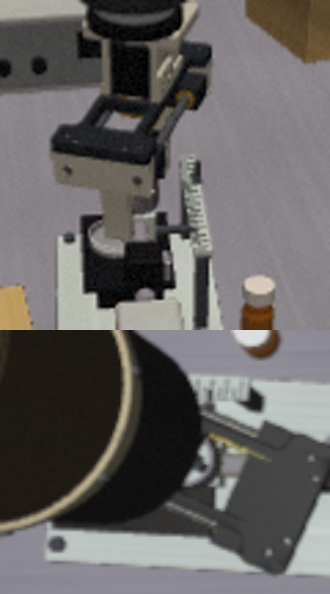

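The gripper straddles the sleeve, seen at about (145,195) in the upper panel, with a finger on each side and nothing touching. Now I'll close and start the turn.

```bash
python3 -m crank '[{"xyz":[0,0,0],"delta_rot":[0,0,0],"claw":1},{"xyz":[0,0,0],"delta_rot":[0,0,0],"claw":1},{"xyz":[0,0,0],"delta_rot":[0,0,0],"claw":1},{"xyz":[0,0,0],"delta_rot":[0,0,0],"claw":1},{"xyz":[0,0,0],"delta_rot":[0,0,0],"claw":1},{"xyz":[0,0,0],"delta_rot":[0,0,0],"claw":1}]' 45; python3 -m crank '[{"xyz":[0,0,0],"delta_rot":[0,0,6],"claw":1},{"xyz":[0,0,0],"delta_rot":[0,0,12],"claw":1},{"xyz":[0,0,0],"delta_rot":[0,0,18],"claw":1},{"xyz":[0,0,0],"delta_rot":[0,0,24],"claw":1},{"xyz":[0,0,0],"delta_rot":[0,0,30],"claw":1}]'; python3 -c "
from h import *
print(r.get_state()['moment'])"
```

```text
time_s: 3.42
tcp_pos: [0.5558, 0.0783, 0.1342]
eef_rot: [-180.0, -0.0, -25.1]
contact_force: [0.0, 0.8, -0.2]
gripper_width: 0.0361
gripper_force: 45.0
time_s: 4.05
tcp_pos: [0.5555, 0.078, 0.1341]
eef_rot: [180.0, 0.0, -55.3]
contact_force: [-0.4, 0.6, 1.1]
gripper_width: 0.0358
gripper_force: 45.0
[0.22787929 0.18875967 0.101423  ]
```

Well centred (width 36 mm as it should be, side forces near zero). I'll continue in two stages, watching the moment.

```bash
python3 -m crank '[{"xyz":[0,0,0],"delta_rot":[0,0,5],"claw":1},{"xyz":[0,0,0],"delta_rot":[0,0,10],"claw":1},{"xyz":[0,0,0],"delta_rot":[0,0,15],"claw":1},{"xyz":[0,0,0],"delta_rot":[0,0,15],"claw":1}]'; python3 -c "
from h import *
print(r.get_state()['moment'])"; python3 -m crank '[{"xyz":[0,0,0],"delta_rot":[0,0,4],"claw":1},{"xyz":[0,0,0],"delta_rot":[0,0,8],"claw":1},{"xyz":[0,0,0],"delta_rot":[0,0,8],"claw":1}]'; python3 -c "
from h import *
print(r.get_state()['moment'])"
```

```text
time_s: 4.55
tcp_pos: [0.5553, 0.0779, 0.1341]
eef_rot: [180.0, 0.0, -70.1]
contact_force: [-2.1, 1.1, 1.6]
gripper_width: 0.0356
gripper_force: 45.0
[ 0.26768357  0.58198699 -0.15138265]
time_s: 4.92
tcp_pos: [0.5552, 0.0777, 0.1342]
eef_rot: [180.0, -0.0, -77.9]
contact_force: [-3.1, -1.0, 2.2]
gripper_width: 0.0359
gripper_force: 45.0
[-0.24671718  0.81778216  0.86770697]
```

```bash
for i in 1; do python3 -m crank '[{"xyz":[0,0,0],"delta_rot":[0,0,2.5],"claw":1},{"xyz":[0,0,0],"delta_rot":[0,0,5],"claw":1},{"xyz":[0,0,0],"delta_rot":[0,0,5],"claw":1}]';  python3 -c "
from h import *
print(r.get_state()['moment'])"; done; python3 -m crank '[{"xyz":[0,0,0],"delta_rot":[0,0,5],"claw":1},{"xyz":[0,0,0],"delta_rot":[0,0,10],"claw":1},{"xyz":[0,0,0],"delta_rot":[0,0,10],"claw":1}]';  python3 -c "
from h import *
print(r.get_state()['moment'])"
```

```text
time_s: 5.3
tcp_pos: [0.5553, 0.0773, 0.1342]
eef_rot: [180.0, -0.1, -82.9]
contact_force: [-2.4, -2.8, 2.6]
gripper_width: 0.0358
gripper_force: 45.0
[-1.151392    0.69720401  1.10064266]
time_s: 5.68
tcp_pos: [0.555, 0.0775, 0.1342]
eef_rot: [179.9, -0.0, -93.0]
contact_force: [-4.1, -2.9, 4.2]
gripper_width: 0.036
gripper_force: 45.0
[-0.94402641  1.52417146  0.67534637]
```

```bash
python3 -m crank '[{"xyz":[0,0,0],"delta_rot":[0,0,0],"claw":0},{"xyz":[0,0,0],"delta_rot":[0,0,0],"claw":0},{"xyz":[0,0,0],"delta_rot":[0,0,0],"claw":0},{"xyz":[0,0,-1],"delta_rot":[0,0,0],"claw":0},{"xyz":[0,0,-2.2],"delta_rot":[0,0,0],"claw":0},{"xyz":[1.5,0.09,-2.2],"delta_rot":[0,0,1.6],"claw":0},{"xyz":[3.14,0.09,-2.2],"delta_rot":[0,0,1.6],"claw":0},{"xyz":[3.14,0.09,-2.2],"delta_rot":[0,0,1.6],"claw":0},{"xyz":[3.14,0.09,-2.2],"delta_rot":[0,0,1.6],"claw":0}]' 30; python3 - <<'E'
from h import *
c=optics.capture("side"); im=c["img"]
a=cv2.resize(im[90:180,190:280],(540,540),interpolation=cv2.INTER_CUBIC)
c=optics.capture("top"); b=cv2.resize(c["img"][150:246,100:220],(600,480))[:, :540]
cv2.imwrite("pics/s2.png",cv2.resize(np.hstack([a,np.pad(b,((0,60),(0,0),(0,0)))]),None,fx=.74,fy=.74))
E
```

```text
time_s: 6.8
tcp_pos: [0.5479, -0.016, 0.2002]
eef_rot: [-180.0, 0.0, -94.8]
contact_force: [-0.4, 0.1, -0.3]
gripper_width: 0.0874
gripper_force: 0.0
```

View pics/s2.png

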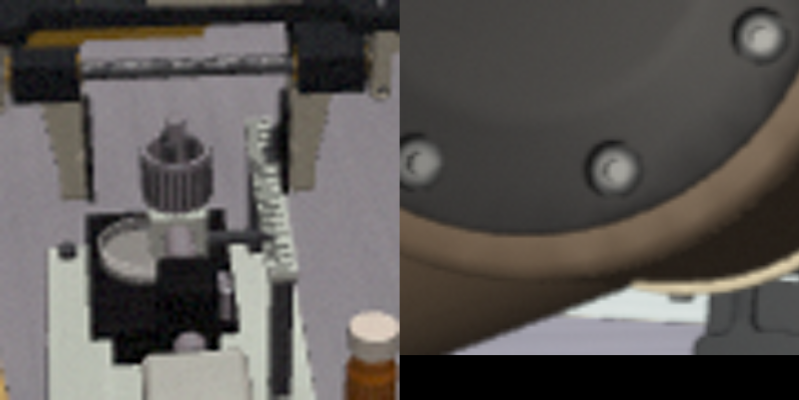

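The left panel shows the jaws closed on the upright probe at (175,135), with the gripper standing over the block. The arm fully hides the top view. Next I'll descend and squeeze.

```bash
python3 -m crank '[{"xyz":[0,0,1],"delta_rot":[0,0,0],"claw":0.1},{"xyz":[0,0,2],"delta_rot":[0,0,0],"claw":0.2},{"xyz":[0,0,2.76],"delta_rot":[0,0,0],"claw":0.3},{"xyz":[0,0,2.76],"delta_rot":[0,0,0],"claw":0.3},{"xyz":[0,0,2.76],"delta_rot":[0,0,0],"claw":0.3}]' 30; python3 -m crank '[{"xyz":[0,0,0],"delta_rot":[0,0,0],"claw":1},{"xyz":[0,0,0],"delta_rot":[0,0,0],"claw":1},{"xyz":[0,0,0],"delta_rot":[0,0,0],"claw":1},{"xyz":[0,0,0],"delta_rot":[0,0,0],"claw":1},{"xyz":[0,0,0],"delta_rot":[0,0,0],"claw":1},{"xyz":[0,0,0],"delta_rot":[0,0,0],"claw":1}]' 30
```

```text
time_s: 7.52
tcp_pos: [0.5484, -0.0153, 0.1182]
eef_rot: [-179.9, 0.0, -94.7]
contact_force: [-0.2, -0.4, 0.1]
gripper_width: 0.0617
gripper_force: 0.0
time_s: 8.28
tcp_pos: [0.5474, -0.0159, 0.1179]
eef_rot: [180.0, 0.0, -94.7]
contact_force: [-3.6, 1.3, 5.4]
gripper_width: 0.0299
gripper_force: 30.0
```

```bash
python3 -m crank '[{"xyz":[-0.15,0,0],"delta_rot":[0,0,0],"claw":1},{"xyz":[-0.4,0,0],"delta_rot":[0,0,0],"claw":1},{"xyz":[-0.7,0,0],"delta_rot":[0,0,0],"claw":1},{"xyz":[-1.0,0,0],"delta_rot":[0,0,0],"claw":1},{"xyz":[-1.3,0,0],"delta_rot":[0,0,0],"claw":1},{"xyz":[-1.6,0,0],"delta_rot":[0,0,0],"claw":1},{"xyz":[-1.9,0,0],"delta_rot":[0,0,0],"claw":1},{"xyz":[-2.2,0,0],"delta_rot":[0,0,0],"claw":1},{"xyz":[-2.5,0,0],"delta_rot":[0,0,0],"claw":1},{"xyz":[-2.7,0,0],"delta_rot":[0,0,0],"claw":1},{"xyz":[-2.7,0,0],"delta_rot":[0,0,0],"claw":1},{"xyz":[-2.7,0,0],"delta_rot":[0,0,0],"claw":1}]'; python3 - <<'E'
from h import *
c=optics.capture("side"); im=c["img"]; cv2.imwrite("pics/side3.png",im)
p=r.get_state()["tcp_pos"]; x=np.array([.082,.9966,0])
print((p-[.5474,-.0159,.1179])@x)
a=cv2.resize(im[90:165,210:285],(600,600),interpolation=cv2.INTER_CUBIC)
cv2.imwrite("pics/s3.png",a)
E
```

```text
time_s: 9.78
tcp_pos: [0.5538, 0.0639, 0.1179]
eef_rot: [180.0, -0.1, -94.7]
contact_force: [-3.2, -4.9, 6.5]
gripper_width: 0.0301
gripper_force: 30.0
0.08002042947188548
```

View pics/s3.png

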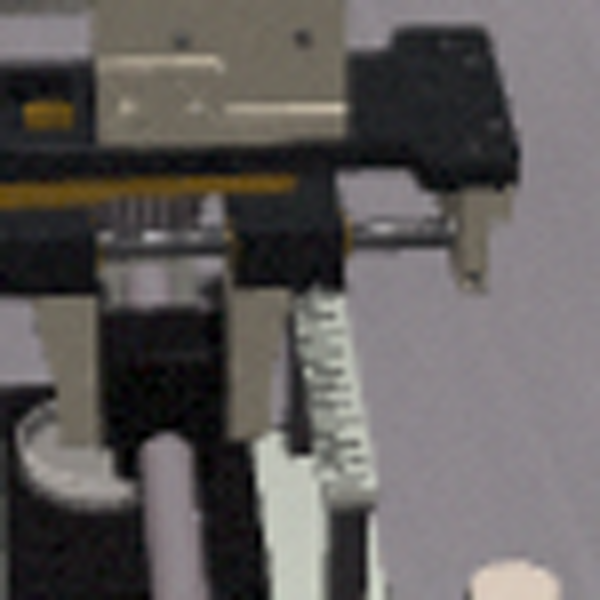

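```bash
python3 - <<'E'
import cv2,numpy as np
t=cv2.imread("pics/top0.png"); s=cv2.imread("pics/side0.png")
g=t.max(axis=2); print("top rows158-172 x122-138"); print(g[158:173,122:139])
print("tip top rows166-178 x170-182"); print(g[166:179,170:183])
g=s.max(axis=2); print("side rows112-132, x243-258"); print(g[112:133,243:259])
print("tip side rows138-150 x238-258");print(g[138:150,238:259])
A=cv2.resize(t[153:183,104:184],None,fx=10,fy=10,interpolation=cv2.INTER_NEAREST)
B=cv2.resize(s[112:152,236:262],None,fx=7,fy=7,interpolation=cv2.INTER_NEAREST)
M=np.zeros((580,800,3),np.uint8); M[:300]=A; M[300:,:182]=B; C=cv2.resize(s[112:152,236:262],None,fx=7,fy=7,interpolation=cv2.INTER_CUBIC); M[300:,200:382]=C
cv2.imwrite("pics/s4.png",M)
E
```

```text
top rows158-172 x122-138
[[134 135 135 135 134 134 135 135 134 135 134 135 135 135 134 135 135]
 [137 136 136 136 136 136 135 135 136 136 135 135 134 134 134 135 134]
 [135 135 134 135 134 135 133 133 133 134 133 134 133 133 133 133 133]
 [134 134 134 130 125 120 121 128 134 134 134 134 135 134 134 134 135]
 [135 134 134 125  97  72  68  98 118 124 129 132 134 134 134 133 133]
 [148 148 147 130  92  60  41  22  46  88 104 113 129 136 137 137 137]
 [179 179 179 148  90  56  36  22  35  59  64  70 126 154 153 155 155]
 [177 177 177 140  77  46  37  27  39  60  61  83 150 166 169 177 177]
 [179 179 179 133  72  63  56  48  54  63  61  92 153 134 145 177 176]
 [173 175 174 136  99  93  89  82  75  79  70 111 162 144 152 177 178]
 [154 161 157 126 136 136 129 134 109 114 106 116 161 141 149 172 168]
 [137 151 158 142 163 131 145 170 136 150 142 132 164 131 142 158 143]
 [129 147 155 138 164 143 154 159 127 154 140 149 178 135 145 156 137]
 [115 130 129 118 150 132 143 154 138 156 131 141 171 146 154 146 133]
 [ 67  74  73  86  95  85  94 140 145 148 141 141 150 148 160 143 144]]
tip top r
[... 2569 characters left out ...]
9  73  75  73  73  64  68  68  62  83 122 126 142 148 146 154
  140 139 135]
 [ 66  60  60  63  56  52  57  58  55  56  44  44  51  77 135 175 182 172
  137 136 134]
 [ 43  44  44  42  42  46  44  45  40  45  41  78  94  98 175 183 185 184
  140 136 137]
 [ 25  30  22  91 174 183 184 116  53  44  38 118 140 106 110 105 109 179
  151 138 136]
 [ 24  24  19  96 182 188 187 148  62  43  42 115 102 100 138 174 178 183
  160 140 138]
 [ 15  23  20  61 176 187 187 184 154 177 179 159 110  97 138 142 115 146
  157 139 135]
 [  9  28  16  59 178 190 190 187 186 188 187 141 140 138 112 174 178 184
  161 138 137]
 [ 19  25  22  27 177 186 191 191 188 188 190 164 183 184 147 147 148 148
  179 140 135]]
```

View pics/s4.png

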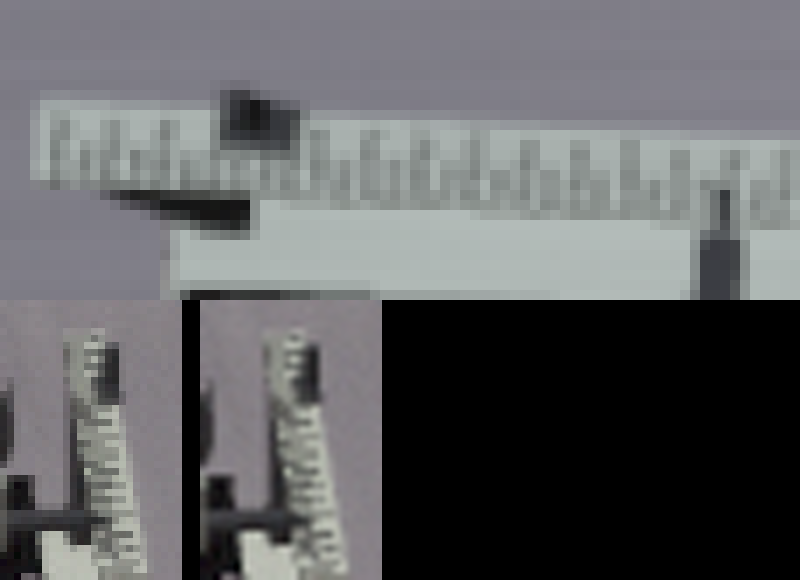

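The rider's fin comes out about 89 mm from the tip in the top view, and 90 to 91 mm in the side view. I'm at 80.0 mm, so I'll go on to about 89.5 mm.

```bash
python3 -m crank '[{"xyz":[-0.12,0,0],"delta_rot":[0,0,0],"claw":1},{"xyz":[-0.25,0,0],"delta_rot":[0,0,0],"claw":1},{"xyz":[-0.31,0,0],"delta_rot":[0,0,0],"claw":1},{"xyz":[-0.31,0,0],"delta_rot":[0,0,0],"claw":1},{"xyz":[-0.31,0,0],"delta_rot":[0,0,0],"claw":1},{"xyz":[-0.31,0,0],"delta_rot":[0,0,0],"claw":1}]'; python3 - <<'E'
from h import *
c=optics.capture("side"); im=c["img"]
p=r.get_state()["tcp_pos"]; x=np.array([.082,.9966,0])
print((p-[.5474,-.0159,.1179])@x)
a=cv2.resize(im[100:150,225:275],(600,600),interpolation=cv2.INTER_CUBIC)
cv2.imwrite("pics/s5.png",a)
t=np.array([.608,.0764,.106])+.0895*x
print(proj(c,[t]), (proj(c,[t])-[225,100]+.5)*12)
E
```

```text
time_s: 10.58
tcp_pos: [0.5545, 0.073, 0.1179]
eef_rot: [179.9, -0.1, -94.7]
contact_force: [-4.0, -4.6, 6.8]
gripper_width: 0.0296
gripper_force: 30.0
0.08918540412474288
[[248.87385617 123.17986784]] [[292.48627408 284.15841412]]
```

View pics/s5.png

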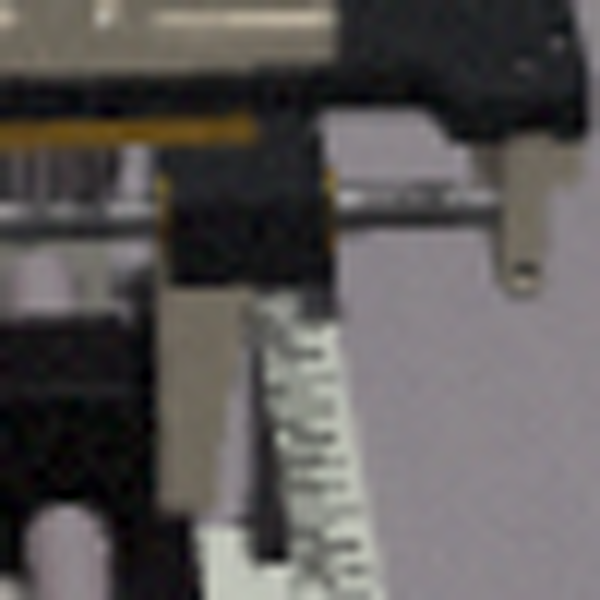

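```bash
python3 - <<'E'
from h import *
s0=cv2.imread("pics/side0.png").max(axis=2)
n=sum(optics.capture("side")["img"].astype(float) for _ in range(4))/4
print(n.max(axis=2)[121:131,243:256].astype(int)); print(s0[121:131,243:256])
s3=cv2.imread("pics/side3.png").max(axis=2);print(s3[121:132,243:256])
E
```

```text
[[ 21  23  22  20  20  21  22  21  23  31 129 136 137]
 [ 18  25  21  21  23  20  21  21  26  28 128 135 137]
 [ 22  38  40  24  24  26  21  36  32  33 129 136 136]
 [104 107 105  75  68  95  86  61  53  50 130 137 137]
 [110 110  94 110 137 142 123  68  54  54 110 134 137]
 [110 109  84  91 105 143 116  79  74  75 107 134 137]
 [109 112  96  82  99 108 140 141 139 178 140 136 136]
 [111 112  93  86  99 102 140 180 185 190 145 136 136]
 [110 119 109  69 136 108 107 113 115 181 153 139 137]
 [111 112 109  64 135 144 143 179 183 189 164 141 137]]
[[136 135 113 139 146 113 115  79  46  41 128 135 133]
 [136 136 129 143 142 172 153  89  48  42 124 134 134]
 [134 136 110 139 143 146  84  58  44  38 125 134 131]
 [134 135 122 137 147 141  95  63  54  53 128 134 128]
 [136 133 115 115 139 145 118  68  57  54 105 131 131]
 [135 133 111  94 105 137 114  77  73  74 107 134 134]
 [133 135 111  84  99 104 138 135 136 174 138 133 133]
 [130 132 109  88  93  99 135 177 178 186 140 133 132]
 [134 135 112  68 133 108 105 111 114 174 150 134 133]
 [133 134 112  61 131 139 138 175 177 183 162 139 135]]
[[ 23  22  23  22  21  30  27  21  23  26  79 102 109]
 [ 16  27  19  26  24  26  28  26  22  26 112 134 136]
 [ 18  22  20  23  21  23  14  27  20  18 127 136 137]
 [ 27  16  22  28  22  19  16  25  23  20 128 139 136]
 [ 21  28  17  28  25  15  57  31  25  18 108 134 138]
 [105 108 107  64  31  65 104  80  73  73 113 133 138]
 [111 112 115  86  99  99 139 143 141 176 143 136 139]
 [109 106 108  92 103 103 140 184 184 188 146 138 135]
 [109 111  93  66 134 112 108 114 114 182 153 141 134]
 [112 115  88  56 137 142 145 180 182 188 167 144 139]
 [113 114  96  54 151 147 148 154 150 151 162 142 140]]
```

```bash
python3 -m crank '[{"xyz":[-0.01,0,0],"delta_rot":[0,0,0],"claw":1},{"xyz":[-0.01,0,0],"delta_rot":[0,0,0],"claw":1},{"xyz":[-0.01,0,0],"delta_rot":[0,0,0],"claw":1},{"xyz":[-0.01,0,0],"delta_rot":[0,0,0],"claw":1}]' && python3 -c "
from h import *
print(job.close_job())"
```

```text
time_s: 11.32
tcp_pos: [0.5545, 0.0732, 0.1179]
eef_rot: [179.9, -0.1, -94.7]
contact_force: [-3.7, -5.1, 6.7]
gripper_width: 0.0296
gripper_force: 30.0
the job is handed in; nothing more can be done
None
```

I turned the chuck sleeve up to its stop, squeezed the lock button in, drew the boom about 89.4 mm out to the fin and handed in with it held there; the verdict wasn't shown, and because the gripper hid the tip at the end, the alignment rests on earlier pictures (88–92 mm), not a direct final check.

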